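# Lock the glued bamboo drive down in the gluing jig

## Task

The bamboo-cased drive has been glued and has to set under pressure in the little jig in the drawer. Gently slide it along the channel until it is fully home against the end stop, then push the toggle clamp's handle over its centre so that the spindle stays locked down on the drive when you let go. Do not force the drive or the clamp, and leave the other things in the drawer where they are.

Things in the scene. Friction and masses are not known exactly. Their poses are not given: they have to be found in the camera images.
- bamboo_drive: Bamboo-cased pocket drive to be glued: flat block 100 x 44 x 14 mm, about 80 g, long axis x, origin at the centre of its underside. It starts in the mouth of the jig's channel, 35 to 60 mm short of home on the jig's -x side; push on its square rear (-x) end. Its freshly glued shell splits if the robot loads it with more than 15 N.
- jig: Grey plastic gluing jig, fixed. Origin on the drawer floor (z = 0) under the channel; x runs along the channel to the end stop, z up. Tray 10 mm thick, x -115 to 85, y -37 to 37 mm; the drive lies on it. Two 9 mm high rails leave a channel 46 mm wide from x = -40 to 65 mm, closed at its far end by a stop block 14 mm high.
- stop_face (a point): Middle of the face of the stop block that the drive's front (+x) end must touch, at (65, 0, 17) mm in the jig frame. With the drive home its origin lies 50 mm before this face along jig x.
- clamp: Steel hold-down toggle clamp beside the channel; axes as the jig, origin under its fixed 56 x 84 x 6 mm slotted plate, at (45, 82, 0) mm in the jig frame. A tower bolted in the slot, which runs along y, carries the handle and the hold-down bar with its rubber-footed spindle. More than 15 N between the robot and any part of the clamp damages it.
- pivot_mid (a point): A fixed mark at (0, -9, 65) mm in the clamp frame: where the handle's pivot is with the tower mid-slot. The real pivot is up to 15 mm from it along y, either way, different each time and not measured. The handle is a straight stick with a 15 mm thick rubber grip, tip 70 mm from the pivot, in the clamp's y-z plane; open (at the start) it leans 0.88 rad from upright to +y, tip about 109 mm high.
- lock_mid (a point): Fixed mark 70 mm over pivot_mid. Push the handle tip from its clear +y side to -y along its arc: rubber grips, a straight level push jams. With the drive home the force grows to some 5 to 8 N, then drops as it goes over centre, 0.03 rad short of upright, and it jumps to a hard stop 0.05 rad past upright. Released earlier, it springs back. Its angle is not measured: feel the rise, drop and stop.
- lime_stick: Bystander: lime-green slide-out memory stick, 72 x 20 x 9 mm; lies on the drawer floor near the jig, origin at the centre of its underside. To be left where it is.
- rose_drive: Bystander: rose-gold metal drive with thumb slider, 60 x 21 x 11 mm; lies on the drawer floor near the jig, origin at the centre of its underside. To be left where it is.
- finger_drive: Bystander: black fingerprint-reader drive, 70 x 22 x 10 mm; lies on the drawer floor near the jig, origin at the centre of its underside. To be left where it is.
- note_pad: Bystander: square pad of paper notes, 76 x 76 x 12 mm; lies on the drawer floor near the jig, origin at the centre of its underside. To be left where it is.
- tape_roll: Bystander: clear tape roll lying flat, 48 mm across, 18 mm high; lies on the drawer floor near the jig, origin at the centre of its underside. To be left where it is.
- sharpener: Bystander: small metal pencil sharpener, 25 x 16 x 11 mm; lies on the drawer floor near the jig, origin at the centre of its underside. To be left where it is.
There are look-alikes about, which are no part of the job. Leave any purple look-alike of the bamboo_drive alone.

How it is judged:
By the outcome, as a careful person would: the job done as asked, in the order asked, and still so for the second after the job is handed in, with the robot touching nothing.
It also fails if it takes over 72 s, if anything falls off the work surface, if the arm or the gripper's body presses on something with over 40 N, if the wrist force passes 120 N, or if a joint passes its speed limit or range.

## Robot

A 7-joint arm with a two-finger parallel gripper is mounted at the origin on the work surface. World frame = base frame: x ahead of the robot, y to its left, z up, the work surface at z = 0. Lengths are in m, angles in rad, forces in N, time in s.
With the tool pointing down it reaches from about 0.375 to 0.925 m from the base axis. Payload 3.1 kg.
Tool frame: the origin (TCP) lies between the finger pads; the fingertips stand 19 mm ahead of it and the grasp point (between the pads) is the TCP; z points along the fingers, y is the line along which they close (so a half turn about z gives the same grasp; the last joint's range is limited). The gripper opens to 85 mm and grips with 20 to 120 N. Pads are 22 mm wide; open, the fingers measure 114 mm over their backs; the gripper's body (76 mm by 85 mm) begins 54 mm behind the grasp point. The pads swing forward as they close: fully open they stand 13 mm farther back than shut.
Start: joints at [-1.391, 0.383, 0.044, 1.598, -0.018, 1.161, -0.05], TCP at [0.178, 0.625, 0.25] pointing down, gripper open.
Joint ranges: [-2.61, 2.61], [-0.41, 2.15], [-1.48, 1.57], [0, 2.5], [-1.57, 4.71], [0.05, 1.97], [-2.85, 2.85]. Speed limits (rad/s): [2.79, 2.79, 3.14, 3.14, 3.14, 3.14, 3.14].

## Interface

Orientations are given as a unit quaternion [x, y, z, w].
In Python, from bench import move_ptp, movel, move_j, move_gripper, pause, inverse_kinematics, read_camera, camera_params, MotionError, sign_off, look_for, tip_of, read_time_s, read_qpos, read_joint_vel, read_effort, read_eef_pos, read_tcp_rot, read_ft_force, read_ft_torque, read_finger_gap, read_grasp_force gives the robot as it stands. Calls block until the motion is done:
- move_ptp(position, orientation): joint-space move of the TCP to a pose.
- movel(position, orientation=None, speed=0.15): straight line of the TCP; orientation=None keeps the orientation; speed is the mean speed in m/s.
- move_j(angles): joint-space move.
- move_gripper(opening, effort=None): finger opening in m; effort is the grip in N (None keeps the last); returns when the fingers have stopped.
- pause(seconds).
- inverse_kinematics(position, orientation): joint angles nearest the present ones, or None.
- read_camera(name): name is "side" or "top" or "wrist"; returns the picture (400x640x3 uint8, red, green, blue); there is no depth.
- camera_params(name): a dict with "K" (3x3 intrinsics, pixels), "camera_from_world" (4x4, takes a point from world to camera coordinates). Camera axes: x right, y down, z forward; pixel columns grow to the right and rows downward; lengths in m; the calibration is good to about 2 mm. A picture is of the moment at which its call begins: read the wrist's pose just before it. camera_params takes no time and is no camera call; for the wrist camera it gives the pose at the moment of the call.
A pose or a line that the arm cannot do raises MotionError and nothing moves.
- sign_off(): hands the job in; it is judged then, once.
Trained networks look in the newest picture that a camera, given by its name, has taken for a name from the list of things; names that differ only in an ending like _2 or _b are one class to them, and where a whole thing is asked for, a point or a joint stands for the part that bears it (a point fixed in the world has none). Each returns a list of dicts, best first, with "confidence" (0 to 1); they miss things now and then, are a little off and sometimes report something else, mostly with a low value. They report only what shows in the picture. A call takes as long as a camera call. They do not tell look-alikes from the thing itself.
- look_for(camera, name): "at" ([column, row] in pixels, amid what is visible of it).
- tip_of(camera, name): "at" ([column, row] in pixels: a listed point, or the origin of a listed thing).
Readings, each from a call of its own:
- read_time_s(): time.
- read_qpos(): joint angles.
- read_joint_vel(): joint speeds.
- read_effort(): joint torques, N m.
- read_eef_pos(): TCP position.
- read_tcp_rot(): TCP orientation.
- read_ft_force(): force on the tool from outside, world axes, zero at the start.
- read_ft_torque(): the same for the moment, N m.
- read_finger_gap(): finger opening in m.
- read_grasp_force(): force on a finger pad.
Only numpy, scipy, OpenCV 4.12 (cv2) and the standard library are available. Lean on these libraries where they do the work, as an engineer would, in place of code of your own. Each camera call takes 0.05 s, during which the arm holds its last target. There are 200 camera calls.

## Working session

There is one attempt and no reset: what is moved stays moved. The work goes in short steps, each a Python script; the robot and the scene stay as the last script left them, time stands still between calls to the robot, and variables do not carry over. Pictures are saved under pics/ and viewed, at most 10 in all, crops included, and the job is handed in when it is done.

```bash
ls; mkdir -p pics
python3 - <<'E'
from bench import *
import cv2,numpy as np
for c in ["top","side"]:
    im=read_camera(c); cv2.imwrite(f"pics/{c}1.png",im[:,:,::-1])
    p=camera_params(c); print(c,p["K"],np.round(p["camera_from_world"],3))
    for n in ["stop_face","pivot_mid","lock_mid","jig","clamp","bamboo_drive"]:
        print(n,[(np.round(d["at"],1).tolist(),round(d["confidence"],2)) for d in tip_of(c,n)][:3])
print(read_time_s(),read_tcp_rot(),read_ft_force(), read_finger_gap())
E
```

```text
pics
top [[485.43644958   0.         320.02663761]
 [  0.         485.43644958 198.32320945]
 [  0.           0.           1.        ]] [[ 0.029 -1.     0.005  0.011]
 [-0.986 -0.029 -0.164  0.639]
 [ 0.164  0.    -0.986  0.907]
 [ 0.     0.     0.     1.   ]]
stop_face [([257.8, 171.0], 0.75), ([284.9, 201.1], 0.72)]
pivot_mid [([248.7, 206.9], 0.89), ([245.6, 211.8], 0.52)]
lock_mid [([237.0, 199.2], 0.65)]
jig [([283.1, 231.5], 0.74)]
clamp [([248.0, 211.4], 0.81)]
bamboo_drive [([377.2, 297.3], 0.67), ([287.2, 243.0], 0.59)]
side [[507.32517623   0.         311.54092139]
 [  0.         507.32517623 203.8556438 ]
 [  0.           0.           1.        ]] [[ 0.96  -0.281 -0.012 -0.576]
 [-0.171 -0.553 -0.815  0.198]
 [ 0.222  0.785 -0.579  0.704]
 [ 0.     0.     0.     1.   ]]
stop_face [([317.2, 212.8], 0.84)]
pivot_mid [([292.3, 173.3], 0.61), ([230.6, 205.5], 0.49)]
lock_mid [([292.5, 142.3], 0.96)]
jig [([282.6, 228.3], 0.67)]
clamp [([290.1, 204.5], 0.77)]
bamboo_drive [([229.7, 322.0], 0.83), ([264.3, 228.8], 0.8), ([293.4, 138.8], 0.36)]
0.7 [ 1.38417179e-01  9.90374012e-01  2.34621154e-05 -1.53676991e-05] [-0.40708191  0.27754856 -0.69371433] 0.08553911056177019
```

View pics/top1.png

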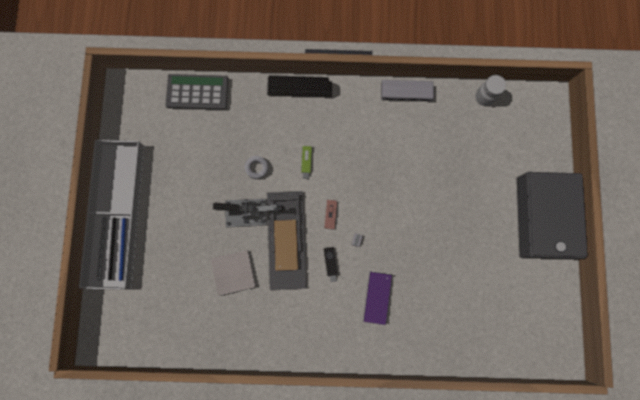

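View pics/side1.png

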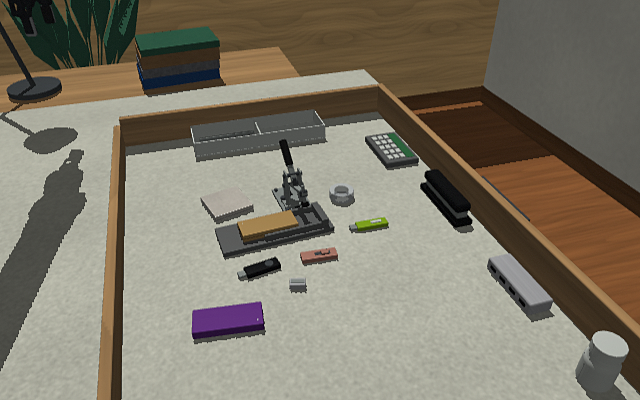

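The top view shows the jig at columns 267-307, rows 193-289, with the drive at (286,245), the clamp and handle at (215-290,210), and the purple look-alike at (378,298). In the side view, the open handle leans away at (285,150). I'll fit the jig pose from the detections, then refine it with a wrist view.

```bash
cat > h.py <<'E'
from bench import *
import numpy as np, cv2
from scipy.optimize import least_squares
from scipy.spatial.transform import Rotation as R
JP={"stop_face":(65,0,17),"pivot_mid":(45,73,65),"lock_mid":(45,73,135),"jig":(0,0,0),"clamp":(45,82,0)}
def proj(p,X):
    X=np.atleast_2d(X); T=p["camera_from_world"]; c=X@T[:3,:3].T+T[:3,3]; u=c@p["K"].T; return u[:,:2]/u[:,2:]
def ray(p,uv,z):
    T=p["camera_from_world"];Rc=T[:3,:3];o=-Rc.T@T[:3,3];d=Rc.T@np.linalg.solve(p["K"],[uv[0],uv[1],1]);return o+d*(z-o[2])/d[2]
def j2w(q,P):  # q=x,y,yaw,z
    c,s=np.cos(q[2]),np.sin(q[2]);P=np.atleast_2d(P)/1000.
    return P@np.array([[c,s,0],[-s,c,0],[0,0,1]])+[q[0],q[1],q[3]]
def fit(obs,q0): # obs: (params,P_mm,uv)
    f=lambda q:np.concatenate([(proj(p,j2w(q,P))-uv).ravel() for p,P,uv in obs])
    r=least_squares(f,q0,loss="soft_l1",f_scale=1.5); return r.x,f(r.x).reshape(-1,2)
E
python3 - <<'E'
from h import *
t=camera_params("top");s=camera_params("side")
O=[(t,"stop_face",(284.9,201.1)),(t,"pivot_mid",(248.7,206.9)),(t,"lock_mid",(237,199.2)),(t,"jig",(283.1,231.5)),(t,"clamp",(248,211.4)),
(s,"stop_face",(317.2,212.8)),(s,"pivot_mid",(292.3,173.3)),(s,"lock_mid",(292.5,142.3)),(s,"jig",(282.6,228.3)),(s,"clamp",(290.1,204.5))]
q,r=fit([(a,JP[b],c) for a,b,c in O],[*ray(t,(284,232),0)[:2],0,0])
print(np.round(q,4),np.round(r,1).tolist())
jig=q
print(ray(t,(286,246),jig[3]+.024), ray(s,(264.3,228.8),jig[3]+.024), "tip",j2w(q,(45,73+54,65+45)))
for n in ["note_pad","tape_roll","lime_stick","rose_drive","finger_drive","sharpener"]:
    print(n,[(np.round(ray(t,d["at"],jig[3]+.008),3).tolist(),round(d["confidence"],2)) for d in look_for("top",n)][:2])
# look from above, wrist
yaw=q[2]
print(read_eef_pos())
E
```

```text
[ 0.5745  0.0992  0.0478 -0.0023] [[-0.5, -1.3], [-3.3, -0.3], [2.7, 1.7], [2.1, 0.6], [-2.4, -0.1], [-0.7, 1.8], [0.8, 0.6], [-0.7, -1.8], [-0.1, 1.2], [2.7, -4.5]]
[0.54449125 0.09484813 0.0217225 ] [0.53883046 0.08043391 0.0217225 ] tip [[0.61341048 0.22822396 0.1077225 ]]
note_pad [([0.487, 0.2, 0.006], 0.66)]
tape_roll [([0.716, 0.172, 0.006], 0.8)]
lime_stick [([0.716, 0.069, 0.006], 0.61)]
rose_drive [([0.615, 0.006, 0.006], 0.83), ([0.618, 0.181, 0.006], 0.16)]
finger_drive [([0.524, 0.005, 0.006], 0.75)]
sharpener []
[0.17822633 0.62509801 0.25027946]
```

```bash
cat >> h.py <<'E'
def down(a): # tool pointing down, tool x axis at world angle a
    return [np.cos(a/2),np.sin(a/2),0.,0.]
E
python3 - <<'E'
from h import *
q=np.array([0.5745,0.0992,0.0478,0])
a=np.pi+q[2]
move_ptp([0.50,0.13,0.33],down(a))
p=camera_params("wrist");im=read_camera("wrist");cv2.imwrite("pics/w1.png",im[:,:,::-1])
np.savez("w1.npz",K=p["K"],T=p["camera_from_world"])
T=p["camera_from_world"];print("cam",-T[:3,:3].T@T[:3,3],T[2,:3])
for n in ["stop_face","pivot_mid","lock_mid","jig","clamp","bamboo_drive"]:
    print(n,[(np.round(d["at"],1).tolist(),round(d["confidence"],2)) for d in tip_of("wrist",n)][:3])
print(np.round(proj(p,j2w(q,[JP[n] for n in JP])),0).tolist())
move_gripper(0.0)
print(read_time_s(),read_eef_pos(),read_ft_force(),read_qpos())
E
```

```text
cam [0.41635329 0.12730246 0.45373814] [ 0.3233809   0.01687236 -0.94611845]
stop_face [([290.9, 252.2], 0.82), ([227.5, 227.1], 0.59)]
pivot_mid []
lock_mid []
jig []
clamp [([350.9, 234.6], 0.83)]
bamboo_drive [([289.0, 188.8], 0.76), ([145.4, 99.3], 0.67)]
[[292.0, 251.0], [347.0, 254.0], [352.0, 284.0], [292.0, 203.0], [349.0, 233.0]]
4.25 [0.50001511 0.13000583 0.33001876] [ 0.01314659 -0.00568273 -0.68792218] [-0.80385533  0.05575673  0.49213358  1.83689281 -0.02769878  1.25562118
  1.31479257]
```

View pics/w1.png

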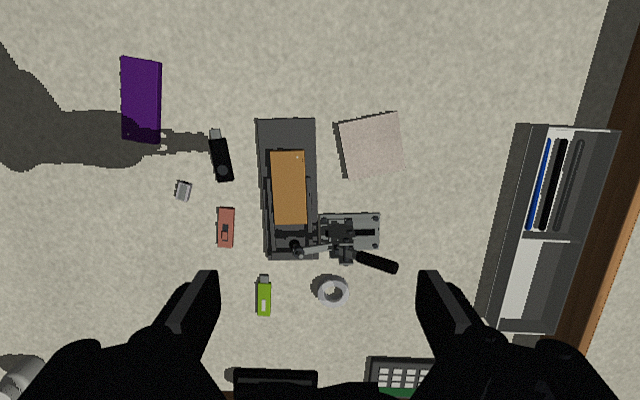

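The wrist view shows the jig at (255-318,118-259), the drive with its rear end at row 150, and the handle tip near (397,268). The predicted jig points agree within 2 px. I'll zoom in to measure the tip and corners.

Run:
```python
import cv2,numpy as np
w=cv2.imread("pics/w1.png");t=cv2.imread("pics/top1.png");s=cv2.imread("pics/side1.png")
f=lambda i,c,r,W,H,k:cv2.resize(i[r:r+H,c:c+W],None,fx=k,fy=k,interpolation=cv2.INTER_CUBIC)
A=f(w,245,110,160,160,3.5)          # 560x560
B=f(t,205,185,60,70,4); C=f(s,260,130,60,70,4) # 240x280
cv2.imwrite("pics/z1.png",np.hstack([A,np.vstack([B,C])]))
```

```text
(no output)
```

View pics/z1.png

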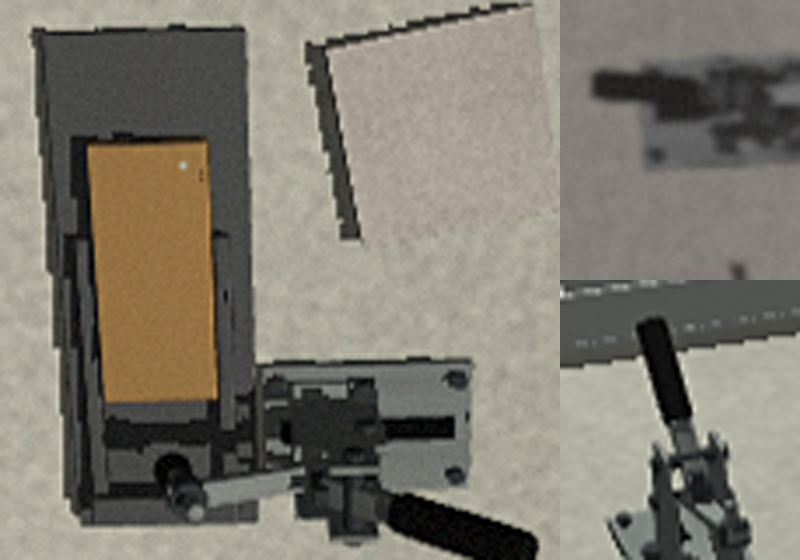

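Run:
```python
from h import *
d=np.load("w1.npz");w={"K":d["K"],"camera_from_world":d["T"]}
t=camera_params("top");s=camera_params("side")
C=lambda x,y:np.array([245+x/3.5,110+y/3.5])-.35
q=np.array([0.5745,0.0992,0.0478,0])
for P in [(-115,-37,10),(-115,37,10),(-40,23,19),(-40,-23,19),(-40,32,19),(17,124,6),(17,40,6),(73,124,6)]:
    u=proj(w,j2w(q,P))[0]; print(P,((u+.35-[245,110])*3.5).round(0))
# drive
D=[((-50,-22,24),C(88,143)),((-50,22,24),C(207,141)),((50,22,24),C(217,399)),((50,-22,24),C(104,402))]
f=lambda v:np.concatenate([proj(w,j2w([v[0],v[1],v[2],0],P))[0]-u for P,u in D])
r=least_squares(f,[.55,.095,.05]);v=r.x;print("drive",v,r.fun.round(1))
c,sn=np.cos(q[2]),np.sin(q[2]);print("in jig",np.array([[c,sn],[-sn,c]])@(v[:2]-q[:2]),v[2]-q[2])
# tip
O=[(w,C(535,546)),(t,np.array([213.2,205.7])),(s,np.array([282.8,140.4]))]
r=least_squares(lambda X:np.concatenate([proj(p,X)[0]-u for p,u in O]),[.6,.22,.11]);X=r.x
print("tip",X,r.fun.round(1),"in jig",np.array([[c,sn],[-sn,c]])@(X[:2]-q[:2]))
```

```text
(-115, -37, 10) [52. 33.]
(-115, 37, 10) [258.  34.]
(-40, 23, 19) [220. 242.]
(-40, -23, 19) [ 97. 242.]
(-40, 32, 19) [244. 242.]
(17, 124, 6) [476. 372.]
(17, 40, 6) [265. 372.]
(73, 124, 6) [467. 499.]
drive [0.5463834  0.09637598 0.07134451] [-0.5  0.2  0.5 -0.   0.2  0.  -0.1 -0.2]
in jig [-0.02821942 -0.00147734] 0.02354450569479214
tip [0.60944248 0.22869599 0.10410387] [-0.2  1.  -0.5  0.3 -1.   0.9] in jig [0.04109012 0.12767847]
```

Run:
```python
from h import *
d=np.load("w1.npz");w={"K":d["K"],"camera_from_world":d["T"]}
C=lambda x,y:np.array([245+x/3.5,110+y/3.5])-.35
O=[((-115,37,10),C(245,28)),((17,124,6),C(472,360)),((17,40,6),C(257,363)),((73,124,6),C(467,487)),((-40,23,19),C(215,233)),((-40,-23,19),C(91,236)),((-115,-37,10),C(42,31))]
obs=[(w,*o) for o in O]
f=lambda v:fit(obs,[*v,0])
r=least_squares(lambda v:np.concatenate([(proj(w,j2w([*v,0],P))[0]-u) for P,u in O]),[.57,.1,.05]);v=r.x
print(v,r.fun.round(1))
c,s=np.cos(v[2]),np.sin(v[2]);M=np.array([[c,s],[-s,c]])
print("drive",M@(np.array([.54638,.09638])-v[:2]),.0713-v[2]);print("tip",M@(np.array([.60944,.2287])-v[:2]))
t=camera_params("top");sd=camera_params("side")
for p in (t,sd): print(proj(p,j2w([*v,0],[JP["stop_face"],(-115,37,10),(-115,-37,10)])).round(1).tolist())
```

```text
[0.57229943 0.09722665 0.0687805 ] [ 0.4 -0.9  0.1  0.3  1.1  0.5  0.   0.3 -0.6  0.5 -0.5  0.3 -0.5 -0.6]
drive [-0.02591633  0.0009367 ] 0.0025194961593991566
tip [0.04608843 0.12860996]
[[284.6, 200.7], [268.9, 290.7], [305.9, 289.2]]
[[315.4, 214.0], [213.0, 227.3], [221.8, 253.0]]
```

The refined fit puts the jig at (0.5723, 0.0972) with yaw 0.069. The drive is 41 mm short of home and aligned with the channel, and the handle tip agrees with the expected geometry. Next I'll push the drive home with force-guarded steps.

```bash
cat >> h.py <<'E'
Q=np.array([.5723,.0972,.0688,0.])
A=np.pi+Q[2]
W=lambda x,y,z:j2w(Q,(x,y,z))[0]
EX=np.array([np.cos(Q[2]),np.sin(Q[2]),0]);EY=np.array([-np.sin(Q[2]),np.cos(Q[2]),0])
E
python3 - <<'E'
from h import *
move_ptp(W(-101,0.5,120),down(A))
movel(W(-101,0.5,33.5),speed=.15)
pause(.2)
f0=read_ft_force();print(f0,read_time_s(),read_eef_pos()-W(-101,.5,33.5))
x=-101;log=[]
while x<-42:
    x+= 2 if x<-53 else .4
    movel(W(x,.5,33.5),speed=.03 if x<-53 else .01)
    f=np.array(read_ft_force())-f0; log.append((round(x,1),*np.round([f@EX,f@EY,f[2]],1)))
    if abs(f@EX)>3.0 or np.linalg.norm(f)>6: break
print(log,read_time_s()); pause(.3);f=np.array(read_ft_force())-f0;print(f@EX,f, (read_eef_pos()-Q[[0,1,3]])@EX)
E
```

```text
[0.2452014  0.28770637 0.07557781] 6.0417 [0.00113784 0.00038587 0.00115411]
[(-99, np.float64(0.6), np.float64(0.3), np.float64(0.1)), (-97, np.float64(-0.0), np.float64(-0.4), np.float64(-0.1)), (-95, np.float64(-0.3), np.float64(-0.0), np.float64(-0.2)), (-93, np.float64(-0.3), np.float64(-0.1), np.float64(-1.0)), (-91, np.float64(0.1), np.float64(0.3), np.float64(0.1)), (-89, np.float64(-1.4), np.float64(-0.6), np.float64(-0.0)), (-87, np.float64(-0.6), np.float64(-0.6), np.float64(-1.4)), (-85, np.float64(0.1), np.float64(-0.6), np.float64(0.4)), (-83, np.float64(-0.0), np.float64(-0.4), np.float64(-0.5)), (-81, np.float64(-0.0), np.float64(-1.2), np.float64(0.8)), (-79, np.float64(-0.0), np.float64(-0.5), np.float64(-0.2)), (-77, np.float64(-0.5), np.float64(-0.5), np.float64(-0.3)), (-75, np.float64(-0.7), np.float64(-1.2), np.float64(0.5)), (-73, np.float64(-0.6), np.float64(-0.8), np.float64(-0.1)), (-71, np.float64(0.0), np.float64(-0.7), np.float64(-0.1)), (-69, np.float64(-0.5), np.float64(-0.5), np.float64(-0.7)), (-67, np.float64(0.1), np.float64(-0.2), np.float64(-0.5)
[... 1244 characters left out ...]
, np.float64(-0.1), np.float64(-1.0), np.float64(-0.3)), (-47.0, np.float64(-0.3), np.float64(0.2), np.float64(-0.5)), (-46.6, np.float64(-0.9), np.float64(-0.1), np.float64(-1.1)), (-46.2, np.float64(0.0), np.float64(-0.7), np.float64(0.2)), (-45.8, np.float64(-1.2), np.float64(-0.2), np.float64(0.1)), (-45.4, np.float64(-0.5), np.float64(-0.1), np.float64(0.6)), (-45.0, np.float64(-0.6), np.float64(-0.6), np.float64(0.9)), (-44.6, np.float64(-0.5), np.float64(-0.9), np.float64(1.6)), (-44.2, np.float64(-2.5), np.float64(-0.5), np.float64(1.8)), (-43.8, np.float64(-4.5), np.float64(-0.2), np.float64(3.7))] 17.8917
-4.473598917908744 [-4.44251539 -0.60503486  3.48879938] -0.04484589715428961
```

Run:
```python
from h import *
movel(W(-70,.5,33.5),speed=.1); movel(W(-70,.5,210),speed=.25)
p=camera_params("wrist");im=read_camera("wrist")
print(np.round(proj(p,[W(15,0,24),W(65,22,24),W(65,-22,24),W(-35,22,24),W(-35,-22,24)])).tolist(),read_time_s())
u=proj(p,W(15,0,24))[0];c,r=int(np.clip(u[0]-110,0,420)),int(np.clip(u[1]-110,0,180))
cv2.imwrite("pics/w2.png",cv2.resize(im[r:r+220,c:c+220,::-1],None,fx=2.6,fy=2.6));print(c,r)
for a in (A+np.pi/2,A-np.pi/2):
    for P in [W(45,172,180),W(45,172,111),W(45,80,142)]:
        j=inverse_kinematics(P,down(a)); print(a,None if j is None else np.round(j,2))
```

```text
[[317.0, 262.0], [338.0, 304.0], [296.0, 304.0], [340.0, 216.0], [294.0, 216.0]] 19.5083
207 151
4.781188980384689 [-0.66  0.48  0.24  1.63 -0.12  1.05  2.82]
4.781188980384689 [-0.65  0.56  0.21  1.67 -0.14  0.93  2.83]
4.781188980384689 [ 0.11  0.55 -0.61  1.69  0.36  1.01  2.6 ]
1.6395963267948965 [-0.98  0.55  0.67  1.65 -0.38  1.08 -0.13]
1.6395963267948965 [-0.96  0.64  0.65  1.69 -0.45  0.97 -0.08]
1.6395963267948965 [-0.88  0.56  0.7   1.74 -0.42  0.99  0.04]
```

View pics/w2.png

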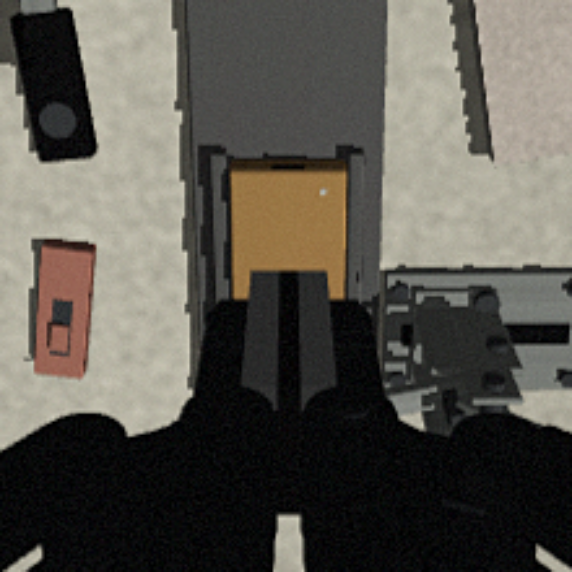

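The drive's rear top edge is at row about 216, and the prediction for fully home is 216, so it is home against the stop. Next is the handle.

```bash
cat > clamp.py <<'E'
from h import *
import sys
a=A-np.pi/2
move_ptp(W(45,175,190),down(a)); movel(W(45,172,112),speed=.15); pause(.2)
f0=np.mean([read_ft_force() for _ in range(4)],0);print(f0.round(2),read_time_s())
y=172;prev=0
while y>115:
    y-=1; movel(W(45,y,112),speed=.02)
    f=np.mean([np.array(read_ft_force())-f0 for _ in range(3)],0);fy=f@EY
    if fy>1.0 and prev>1.0: break
    prev=fy
    if fy>3: break
print("contact",y,fy,f.round(2),(read_eef_pos()-Q[[0,1,3]])@EY,read_eef_pos()[2],read_time_s())
E
python3 clamp.py
```

```text
[ 0.17 -0.14  0.71] 21.8083
contact 139 4.354669410785102 [-1.    4.3   1.29] 0.1404087680652851 0.1123832037093445 30.0583
```

```bash
cat > arc.py <<'E'
from h import *
f0=np.array([.17,-.14,.71]); rho=70.;c0=np.array([139.7-rho*np.sin(.97),112-rho*np.cos(.97)])
th=.88;sh=0.;peak=0;over=False;log=[]
while th>-.16:
    th-= .03 if th>.22 else .01
    ph=th+.09;rh=np.array([np.sin(ph),np.cos(ph)]);tt=np.array([np.cos(ph),-np.sin(ph)])
    y,z=c0+(rho+sh)*rh
    movel(W(45,y,z),speed=.03)
    f=np.mean([read_ft_force() for _ in range(2)],0)-f0;g=np.array([f@EY,f[2]]);ft,fr=g@tt,g@rh
    if abs(fr)>1.2: sh+=np.clip(.1*fr,-.4,.4)
    log.append((round(th,2),round(ft,1),round(fr,1),round(f@EX,1),round(sh,1)))
    if np.linalg.norm(f)>10.5: print("ABORT");break
    peak=max(peak,ft)
    if not over and th<.15 and peak>3.5 and ft<1.2: over=True;print("over",th)
    elif over and ft>2.5: print("stop");break
for l in log: print(*[float(v) for v in l],end=" | ")
print(read_time_s(),read_eef_pos())
E
python3 arc.py
```

```text
over 0.09999999999999941
stop
0.85 1.4 3.6 -1.3 0.4 | 0.82 1.3 4.9 0.3 0.8 | 0.79 0.6 2.7 -1.1 1.0 | 0.76 0.9 2.0 -0.3 1.2 | 0.73 0.8 1.1 1.4 1.2 | 0.7 0.7 -0.0 -0.4 1.2 | 0.67 0.9 -0.8 -0.4 1.2 | 0.64 1.0 -0.3 -0.0 1.2 | 0.61 1.4 -0.3 -0.8 1.2 | 0.58 0.7 0.4 -0.9 1.2 | 0.55 1.0 -1.1 -0.2 1.2 | 0.52 1.5 -0.1 -0.7 1.2 | 0.49 4.3 -0.2 0.1 1.2 | 0.46 4.7 0.1 -0.4 1.2 | 0.43 4.6 -0.6 -0.8 1.2 | 0.4 6.0 0.5 -0.9 1.2 | 0.37 6.1 -0.3 -0.4 1.2 | 0.34 5.9 0.3 -0.5 1.2 | 0.31 6.0 -0.8 0.1 1.2 | 0.28 5.1 0.0 -0.2 1.2 | 0.25 5.7 -0.3 -0.9 1.2 | 0.22 4.3 2.1 -1.8 1.4 | 0.21 4.5 1.2 -0.7 1.4 | 0.2 3.8 1.5 -0.9 1.6 | 0.19 3.6 1.6 -1.0 1.8 | 0.18 2.9 0.7 -0.5 1.8 | 0.17 3.9 1.1 -1.5 1.8 | 0.16 2.7 -0.6 -1.4 1.8 | 0.15 2.0 -0.2 -0.2 1.8 | 0.14 1.7 0.1 -0.8 1.8 | 0.13 1.9 0.5 -1.0 1.8 | 0.12 1.6 0.4 -0.5 1.8 | 0.11 1.2 -0.4 -0.6 1.8 | 0.1 0.9 -0.4 -0.3 1.8 | 0.09 0.6 -1.0 0.1 1.8 | 0.08 -0.3 -1.2 -0.1 1.8 | 0.07 -0.1 -0.9 -0.7 1.8 | 0.06 0.4 -0.9 -0.1 1.8 | 0.05 0.3 -1.2 -0.2 1.6 | 0.04 0.1 -1.2 0.3 1.5 | 0.03 0.6 -1.0 -0.4 1.5 | 0.02 0.3 0.5 0.5 1.5 | 0.01 0.5 -1.3 -0.0 1.4 | -0.0 -0.8 -1.2 0.2 1.3 | -0.01 0.4 -1.0 -0.2 1.3 | -0.02 1.3 -1.1 0.3 1.3 | -0.03 2.8 -1.4 0.9 1.1 | 41.8083 [0.6111699  0.18738892 0.14354348]
```

The force rose to 6 N, dropped to zero, ran free for about 0.09 rad and then met a hard stop, which matches going over centre. I'll back off and check.

Run:
```python
from h import *
p=read_eef_pos();movel(p+.04*EY,speed=.08);movel(p+.06*EY+[0,0,.1],speed=.2)
move_ptp(W(-85,70,330),down(A));pause(.3)
p=camera_params("wrist");im=read_camera("wrist")
print(proj(p,[W(45,73,135),W(45,127,110),W(-35,22,24),W(-35,-22,24)]).round().tolist())
s=read_camera("side");u=proj(p,W(15,50,24))[0].astype(int);c=int(np.clip(u[0]-100,0,440));r=int(np.clip(u[1]-100,0,200))
f=lambda i:cv2.resize(i[:,:,::-1],None,fx=2,fy=2)
print(c,r);cv2.imwrite("pics/f.png",np.hstack([f(im[r:r+200,c:c+200]),f(s[90:290,190:390])]));print(read_time_s())
```

```text
[[320.0, 294.0], [367.0, 281.0], [281.0, 192.0], [247.0, 192.0]]
202 127
44.7917
```

View pics/f.png

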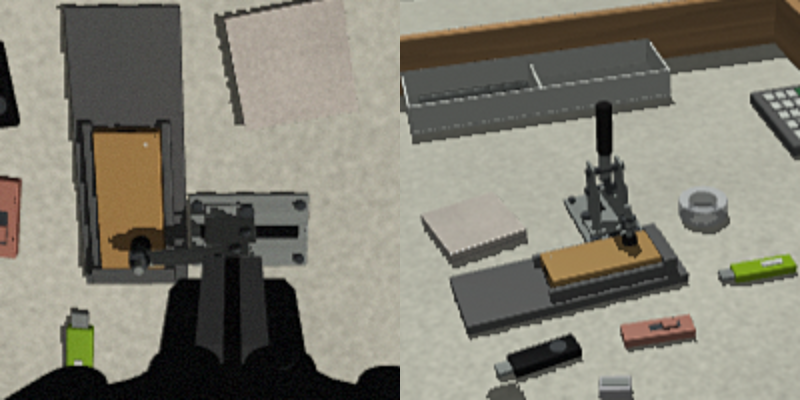

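The handle stands upright at (603,130) in the right half and has stayed there with the robot clear. The spindle is down on the drive at (628,240), the drive is home with its rear edge at row 130 of the left half, and the things nearby look undisturbed.

```bash
python3 -c "
from bench import *
print(sign_off())"
```

```text
the job is handed in; nothing more can be done
None
```

The bamboo drive is fully home against the end stop, the toggle clamp is locked over centre with its spindle down on the drive, and the job is handed in at about 45 s; contact force readings stayed under about 7 N, and the final pictures show no bystander disturbed.

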